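Find and mark the rubbing spot of a dial plate

ROBOT

A 6-joint arm with a two-finger parallel gripper is mounted at the origin on the work surface. World frame = base frame: x ahead of the robot, y to its left, z up, the work surface at z = 0. Lengths are in m, angles in rad, forces in N, time in s.
With the tool pointing down it reaches from about 0.35 to 0.975 m from the base axis. Payload 7.1 kg.
Tool frame: the origin (TCP) lies at the very end of the fingers, on their centre line; the grasp point (between the pads) lies 19 mm behind it; z points along the fingers, y is the direction in which the jaws open and shut (so a half turn about z gives the same grasp; the last joint's range is limited). The gripper opens to 88 mm and grips with 3 to 60 N. Pads are 20 mm wide; open, the fingers measure 115 mm over their backs; the gripper's body (75 mm by 178 mm) begins 61 mm behind the grasp point.
Start: joints at [-1.311, 0.423, 1.63, -0, 1.089, -0.019], TCP at [0.172, -0.601, 0.223] pointing down, gripper open.
Joint ranges: [-3, 3], [-0.9, 2.11], [0.09, 2.58], [-1.31, 4.45], [0.11, 2.69], [-2.54, 2.54]. Speed limits (rad/s): [2.39, 2.39, 3.01, 3.14, 3.14, 3.14].

INTERFACE

Orientations are given as a rotation vector (axis times angle).
In Python, from bench import readout, eyes, workorder gives the robot as it stands. The module is installed in compiled form; this text tells all that it offers.
- The arm moves only by the tool servo_tool, never from a script. Its argument "motion" is text: rows parted by semicolons, each of 7 numbers parted by spaces: the turn, a rotation vector about the tool's x, y, z in degrees, then the shift along the tool's x, y, z in m, then the opening, from -1 (shut) to 1 (fully open), so that 0 is half open. In form: ax ay az x y z jaw; .... A call has exactly 10 rows; each row shifts and turns the commanded pose from where the row before left it, along the tool's axes as they then stand; what a row does not reach is not made up. A row lasts 1/8 s, in which the tool goes at most 62.5 mm and 10.7 degrees, less where a joint would pass 70% of its speed; a pose out of reach is approached as far as the arm can. A call is refused whole if a number of a shift passes 0.0625 or a number of a turn 10.7, either way. A call with a gripper value outside its range is refused whole. The fingers move at their own pace and stop on an object; "newtons" is the grip in N (left out, the last holds). Time passes only in rows, so rows that do not move let the fingers close, or fill a call up. It gives the time, the measured TCP pose, the force and the opening at its end, in the units of the state.
- readout.read_state(): the state, without advancing time (a new reading comes with each control period).
- eyes.grab_frame(name): name is "side" or "top"; returns (picture, depth): 400x640x3 uint8, red, green, blue; 400x640 float32, m along the optical axis (not along the pixel's ray), 0 where there is no reading.
- eyes.calibration(name): a dict with "K" (3x3 intrinsics, pixels), "world_from_camera" (4x4, takes a point from camera to world coordinates). Camera axes: x right, y down, z forward; pixel columns grow to the right and rows downward; lengths in m; the calibration is good to about 2 mm. A picture is of the moment at which its call begins. calibration takes no time and is no camera call.
- workorder.close_job(): hands the job in, once; it reports no verdict.
The state is a dict: "time": time; "q": joint angles; "dq": joint speeds; "joint_efforts": joint torques, N m; "position": TCP position; "tcp_rot": TCP orientation; "wrist_force": force on the tool from outside, world axes, zero at the start; "ft_torque": the same for the moment, N m; "grip_width": finger opening in m.
Only numpy, scipy, OpenCV 4.12 (cv2) and the standard library are available. Lean on these libraries where they do the work, as an engineer would, in place of code of your own. Each camera call takes 0.05 s, during which the arm holds its last target. There are 200 camera calls.

TASK

The dial plate rubs on its yellow wiper pad at one unseen high spot on the rim. Turn the plate slowly by its blue knob, feel where the drag is greatest, and leave it standing with that tightest spot at the pad; then gently stand the red-capped brass marker upright on the plate at the mark place, right in front of the pad, and let go. Leave the bottles and vials alone, and do not spin the plate fast or knock the bracket.

Things in the scene. Friction and masses are not known exactly. Their poses are not given: they have to be found in the camera images.
- plate: grey plastic dial plate (0.5 kg), a flat disc 240 mm across, 14 mm thick, turning without stops either way on an upright bearing that stays where it is left. Origin on the turning axis at its underside, z up; its x axis points to the blue knob, so its yaw tells how far it is turned. A hub 44 mm across and 12 mm high stands in its middle; the top is bare outside 85 mm radius
- plate_top (a point): point on the plate's axis level with its top face, 64 mm above the table. The bearing alone drags about 0.06 N m (0.9 N at the knob). The high spot of the rim is invisible and at another place on the rim each time, at least 0.45 rad from the pad at the start
- pad_front (a point): middle of the yellow pad's flat face (44 mm wide), 120.5 mm from the plate's axis, half a millimetre off the rim. The high spot rubs on the pad over about 0.16 rad either side of its tightest point, where it stands straight in front of the pad: there the drag rises smoothly by about 0.8 N m (10 to 14 N at the knob) over the bearing's, and the drag is about the same both ways round
- knob_grip (a point): centre of the blue crank knob, an upright round grip 22 mm across and 42 mm tall that spins freely on its own upright axis, 70 mm from the plate's axis. The point is half-way up, 92 mm above the table (foot 71, top 113 mm). Held from above it can be led round the circle, in small arcs, without turning the gripper
- bracket: grey wiper bracket fixed to the table beside the rim, carrying the yellow sprung pad. Origin on the table under the plate's axis; its x axis points from there to the pad, as does the yellow line on its top. It covers 138 to 200 mm from the axis, is 50 mm wide and 70 mm tall
- mark_place (a point): the place for the marker: the point on the plate's top face (64 mm above the table) straight in front of the pad, 98 mm from the plate's axis (22 mm in from the rim). It does not turn with the plate
- marker_mid (a point): centre, half-way up, of the marker: a loose upright brass cylinder 26 mm across and 34 mm tall with a red cap 22 mm across and 16 mm tall on top (50 mm in all, about 80 to 170 g), standing on the table to the left or right of the plate. Its z axis points up
- dropper: bystander, leave alone: amber glass dropper bottle with black rubber bulb, 28 mm across, 92 mm tall; origin at the centre of its underside
- squeeze_a: bystander, leave alone: clear squeeze bottle with white cap, 40 mm across, 94 mm tall; origin at the centre of its underside
- squeeze_b: bystander, leave alone: clear squeeze bottle with white cap, 40 mm across, 110 mm tall; origin at the centre of its underside
- vial_a: bystander, leave alone: small brass vial, 16 mm across, 38 mm tall; origin at the centre of its underside
- vial_b: bystander, leave alone: small brass vial, 16 mm across, 38 mm tall; origin at the centre of its underside
- marker: the same marker as a body; origin at the centre of its underside
Not all that is in view belongs to the job. What is shaped like the marker but green is not meant.

How it is judged:
On the way, in this order (a step that is already met when the one before it is completed fails the run):
1. the plate is brought to its tight spot, rubbing on the pad (contact force between plate and bracket above 4.5 N), for 0.3 s.
2. the marker stands on the plate at the mark place while the tight spot is at the pad (contact force between plate and bracket above 4.5 N and horizontal distance between marker and mark_place below 0.015 m and z of marker in the frame of plate between 0.011 and 0.018 m and angle between marker's own z axis and vertical below 0.1 rad), for 0.2 s.
At the end, for the whole second after the job is handed in: The plate stands still with its high spot pressing on the wiper pad with more than 4.5 N (within about 0.1 rad of the tightest point), and the marker stands upright (within 0.1 rad), at rest, with its foot on the plate's top (within 4 mm) within 15 mm of the mark place in the horizontal (all of step 2 and linear speed of marker below 0.02 m/s and angular speed of plate below 0.05 rad/s); the robot touches nothing.
It fails at once if the plate is spun fast (over 2.5 rad/s) (angular speed of plate above 2.5 rad/s).
It fails at once if the marker is pressed on the plate with more than 35 N (contact force between marker and plate above 35 N).
It fails at once if the robot pushes the bracket with more than 10 N (contact force between any of the arm, the fingers and bracket above 10 N).
It fails at once if a bystander is moved by more than 20 mm (distance of any of dropper, squeeze_a, squeeze_b, vial_a, vial_b from where it was at the start of the episode above 0.02 m).
It also fails if it takes over 72 s, if anything falls off the work surface, if the arm or the gripper's body presses on something with over 40 N, if the wrist force passes 120 N, or if a joint passes its speed limit or range.

## Working session

There is one attempt and no reset: what is moved stays moved. The work goes in short steps, Python scripts to look and compute and a tool call to move; the robot and the scene stay as the last step left them, time stands still between calls to the robot, and variables do not carry over. Pictures are saved under pics/ and viewed, about 8 in all and at most 12, crops included, and the job is handed in when it is done.

Besides the shell and the picture viewer there is one more tool, called in YAML: its name, and indented under it one key for each argument. servo_tool: Moves the arm, as the interface text tells. Its arguments: {"type":"object","properties":{"motion":{"type":"string"},"newtons":{"type":"number"}},"required":["motion"]}

```bash
mkdir -p pics
cat > h.py <<'E'
import numpy as np, cv2
from bench import readout, eyes, workorder
def grab(n):
    p,d=eyes.grab_frame(n); c=eyes.calibration(n); return p,d,np.array(c["K"]),np.array(c["world_from_camera"])
def ray(u,v,z,K,T):
    r=T[:3,:3]@np.linalg.inv(K)@np.array([u,v,1.]); o=T[:3,3]; return o+r*(z-o[2])/r[2]
def cloud(d,K,T):
    v,u=np.mgrid[:d.shape[0],:d.shape[1]]
    P=np.stack([(u-K[0,2])/K[0,0]*d,(v-K[1,2])/K[1,1]*d,d],-1); return P@T[:3,:3].T+T[:3,3]
def blobs(p,d,K,T,minA=25):
    h=cv2.cvtColor(p,cv2.COLOR_RGB2HSV); X=cloud(d,K,T)
    R={'red':((0,6),(174,180)),'yellow':((22,34),),'green':((40,85),),'blue':((100,125),)}
    for n,rs in R.items():
        m=sum((cv2.inRange(h,(a,110,60),(b,255,255)) for a,b in rs))
        k,l,s,c=cv2.connectedComponentsWithStats(m)
        for i in range(1,k):
            if s[i,4]>=minA:
                q=X[(l==i)&(d>0)]
                print(n,'px',c[i].round(1),'box',s[i,:4],'A',s[i,4],'med',np.median(q,0).round(4) if len(q) else None,'ztop',np.percentile(q[:,2],95).round(4) if len(q) else None)
E
python3 - <<'E'
from h import *
for n in('side','top'):
    p,d,K,T=grab(n); cv2.imwrite(f'pics/{n}0.png',p[:,:,::-1]); print(n,T.round(3).tolist(),K[0,0]); blobs(p,d,K,T)
print(readout.read_state())
E
```

```text
side [[0.968, -0.174, 0.183, 0.316], [-0.252, -0.639, 0.727, -0.725], [-0.01, -0.75, -0.662, 0.747], [0.0, 0.0, 0.0, 1.0]] 386.54055635508496
red px [357.2 305. ] box [353 300   9  11] A 80 med [ 0.5044 -0.2876  0.049 ] ztop 0.0512
green px [396.8 312. ] box [392 306  10  13] A 90 med [ 0.5796 -0.3224  0.0485] ztop 0.0511
green px [364.8 331.8] box [360 325  10  14] A 100 med [ 0.5001 -0.3482  0.0486] ztop 0.0515
green px [577.9 388.3] box [534 377  94  23] A 194 med [ 0.811  -0.5528  0.0689] ztop 0.0712
green px [586.5 397. ] box [572 393  26   7] A 103 med [ 0.8621 -0.5563  0.0052] ztop 0.0079
blue px [170.3  78.5] box [140  63  59  31] A 1408 med [0.1372 0.6407 0.2004] ztop 0.2023
blue px [392.7  96.8] box [388  93  11   9] A 80 med [0.8419 0.3657 0.17  ] ztop 0.1725
blue px [372.4 197.8] box [369 191   9  16] A 115 med [ 0.6316 -0.0235  0.0996] ztop 0.1142
top [[-0.013, -0.99, 0.142, 0.375], [-1.0, 0.01, -0.018, 0.044], [0.016, -0.143, -0.99, 1.09], [0.0, 0.0, 0.0, 1.0]] 383.4000203319002
red px [429.2 200.3] box [426 197   8   8] A 47 med [ 0.5047 -0.2847  0.0501] ztop 0.0535
ye
[... 713 characters left out ...]
6] ztop 0.2031
{'time': 0.1, 'q': array([-1.31098420e+00,  4.23782785e-01,  1.63058530e+00, -1.33841146e-05,
        1.08858836e+00, -1.90422749e-02]), 'dq': array([-5.00213981e-04, -1.28923654e-03, -3.86700532e-04, -1.54231767e-03,
        5.46929571e-05,  3.54673635e-04]), 'joint_efforts': array([ 1.52571451e-03, -5.45612669e+01, -2.74326253e+01,  6.45703333e-02,
        1.88088545e-02, -1.97099160e-05]), 'position': array([ 0.17190455, -0.60038699,  0.22197907]), 'tcp_rot': array([-3.10976516e+00, -4.36427354e-01,  2.75637295e-04]), 'wrist_force': array([ 0.23917189,  0.1362721 , -0.22467879]), 'ft_torque': array([ 0.01354046, -0.01017399,  0.03774711]), 'grip_width': 0.08766809696738458}
```

View pics/top0.png

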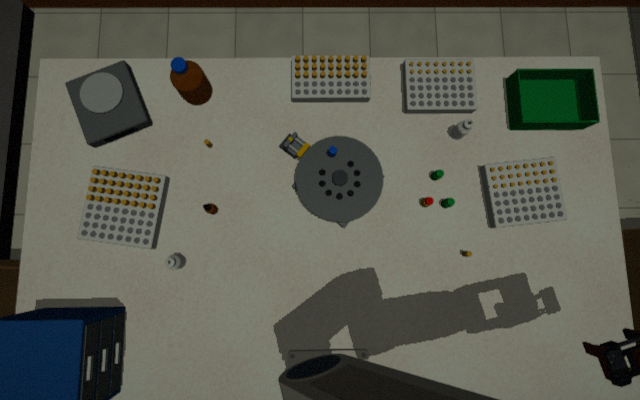

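View pics/side0.png

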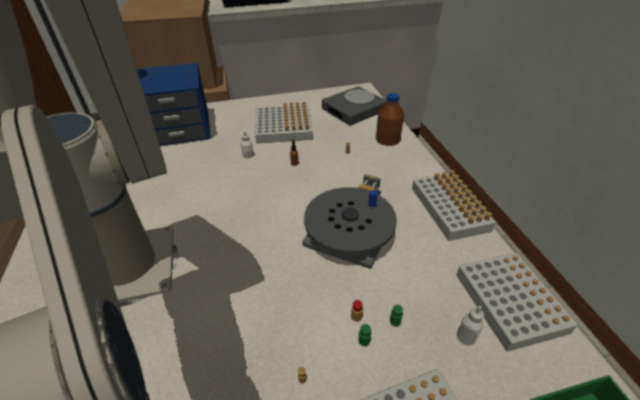

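```bash
cat > m.py <<'E'
from h import *
F={}
for n in('side','top'):
    p,d,K,T=grab(n); X=cloud(d,K,T); F[n]=(p,d,K,T)
    xy=X[...,:2]; m=(abs(X[...,2]-0.064)<.004)&(np.hypot(xy[...,0]-.63,xy[...,1]+.03)<.17)&(d>0)&(p.max(2).astype(int)-p.min(2)<30)
    m=m.astype(np.uint8); k,l,s,c=cv2.connectedComponentsWithStats(m); i=1+s[1:,4].argmax()
    cs,_=cv2.findContours((l==i).astype(np.uint8),cv2.RETR_EXTERNAL,cv2.CHAIN_APPROX_NONE)
    hull=cv2.convexHull(max(cs,key=len))[:,0]
    q=np.array([ray(u,v,.064,K,T)[:2] for u,v in hull],np.float32)
    print(n,'plate circle',cv2.minEnclosingCircle(q),'mean z',np.median(X[l==i],0))
    h=cv2.cvtColor(p,cv2.COLOR_RGB2HSV)
    for nm,r,z in(('knob',((95,130),),.113),('cap',((0,8),(172,180)),.05),('yel',((18,36),),.07)):
        mm=sum(cv2.inRange(h,(a,100,40),(b,255,255)) for a,b in r)
        k,l,s,c=cv2.connectedComponentsWithStats(mm)
        for j in range(1,k):
            P=X[l==j]; 
            if s[j,4]<15 or np.hypot(*(np.median(P,0)[:2]-[.58,-.12]))>.25: continue
            t=P[abs(P[:,2]-z)<.006]
            print(n,nm,'ray',ray(*c[j],z,K,T).round(4),'topmean',t.mean(0).round(4) if len(t) else 0,len(t),c[j].round(1))
            if nm=='yel' and n=='top':
                v,u=np.nonzero(l==j); Q=np.array([ray(a,b,.07,K,T)[:2] for a,b in zip(u,v)]); print('yellow pts',np.c_[Q,P[:,2]].round(3)[::4].tolist())
    if n=='side': a=p[275:355,320:440]
    else: b=p[150:230,400:480]; e=p[115:235,270:400]
sc=lambda x,w,h:cv2.resize(x,(w,h),interpolation=cv2.INTER_CUBIC)
cv2.imwrite('pics/c1.png',np.hstack([sc(a,390,260),sc(b,260,260)])[:,:,::-1]); cv2.imwrite('pics/c2.png',sc(e,650,600)[:,:,::-1])
E
python3 m.py; python3 -c "
import cv2,numpy as np
a=cv2.imread('pics/c1.png');b=cv2.resize(cv2.imread('pics/c2.png'),(368,340));o=np.zeros((600,650,3),np.uint8);o[:260]=a;o[260:,:368]=b;cv2.imwrite('pics/c3.png',o)"
```

```text
side plate circle ((0.5685048699378967, -0.03779812157154083), 0.12309969961643219) mean z [ 0.56359018 -0.05350206  0.06434735]
side knob ray [ 0.6253 -0.0383  0.113 ] topmean [ 0.6326 -0.02    0.1122] 43 [372.4 198. ]
side cap ray [ 0.5035 -0.2878  0.05  ] topmean [ 0.5043 -0.2855  0.0492] 73 [357. 305.]
side yel ray [0.6459 0.0572 0.07  ] topmean [0.6472 0.0626 0.0658] 48 [366.2 187.1]
side yel ray [ 0.4885 -0.3237  0.07  ] topmean 0 0 [356.2 315.7]
top plate circle ((0.56585294008255, -0.037451181560754776), 0.12013038992881775) mean z [ 0.56636488 -0.03765319  0.06437197]
top knob ray [ 0.6305 -0.0169  0.113 ] topmean [ 0.6319 -0.0177  0.1131] 54 [332.3 150.5]
top cap ray [ 0.5037 -0.2837  0.05  ] topmean [ 0.503  -0.2845  0.0501] 46 [428.9 200.5]
top yel ray [0.6755 0.0963 0.07  ] topmean [0.6744 0.0954 0.0708] 15 [289.9 138.9]
yellow pts [[0.681, 0.101, 0.004], [0.678, 0.099, 0.069], [0.675, 0.099, 0.073], [0.672, 0.099, 0.072], [0.67, 0.096, 0.07]]
top yel ray [0.6448 0.0619 0.07  ] topmean [0.6447 0.0618 0.0662] 71 [302.5 149.7]
yellow pts [[0.666, 0.055, 0.002], [0.664, 0.049, 0.067], [0.661, 0.049, 0.066], [0.658, 0.058, 0.068], [0.658, 0.047, 1.09], [0.655, 0.058, 0.063], [0.655, 0.047, 0.062], [0.652, 0.06, 0.064], [0.652, 0.05, 0.064], [0.65, 0.063, 0.066], [0.649, 0.052, 0.068], [0.647, 0.063, 0.069], [0.647, 0.052, 0.065], [0.644, 0.066, 0.064], [0.644, 0.055, 0.066], [0.641, 0.069, 0.064], [0.641, 0.058, 0.065], [0.638, 0.072, 0.065], [0.638, 0.061, 0.068], [0.636, 0.074, 0.067], [0.636, 0.063, 0.067], [0.633, 0.074, 0.068], [0.633, 0.063, 0.066], [0.63, 0.072, 0.066], [0.627, 0.077, 0.052], [0.627, 0.066, 0.063]]
top yel ray [ 0.4957 -0.2635  0.07  ] topmean 0 0 [423.8 202.6]
yellow pts [[0.505, -0.259, 0.0], [0.503, -0.262, 0.029], [0.497, -0.264, 0.035], [0.492, -0.264, 0.039], [0.489, -0.269, 0.037]]
```

View pics/c3.png

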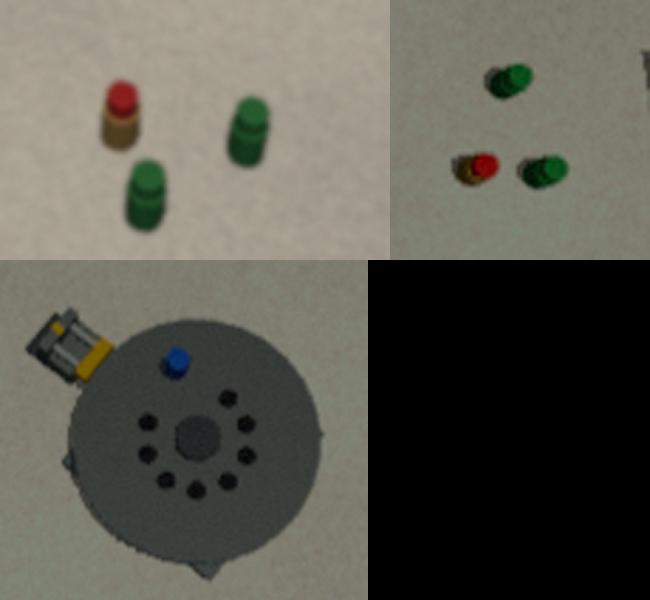

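Top view: plate centre (339,178), knob (332,150) and pad (302,150). There are three candidates for the marker: red-capped brass at (429,200), and green at (437,174) and (448,202). The crop confirms the red-capped one with a brass body is meant, at about (0.5035, -0.286).

Pad direction is about 0.89 rad, and the mark place is about (0.628, 0.039).

servo_tool:
  motion: "0 0 -8.75 0 0 0 1;0 0 -8.75 0 0 0 1;0 0 -8.75 0 0 0 1;0 0 -8.75 0 0 0 1;0 0 0 0.06 0 0 1;0 0 0 0.06 0 0 1;0 0 0 0.06 0 0 1;0 0 0 0.06 0 0 1;0 0 0 0.06 0 0 1;0 0 0 0.06 0 0 1"
  newtons: 20

```text
time: 1.45
position: [0.3997, -0.3196, 0.2228]
tcp_rot: [2.836, 1.352, 0.0]
wrist_force: [0.5, -0.6, -0.2]
grip_width: 0.0879
```

```bash
cat > g.py <<'E'
import sys
from h import *
from scipy.spatial.transform import Rotation as R
s=readout.read_state(); Rm=R.from_rotvec(s['tcp_rot']).as_matrix()
print(s['time'],s['position'].round(4),'tilt',Rm[:,2].round(4),'xang',np.arctan2(Rm[1,0],Rm[0,0]).round(4),s['wrist_force'].round(2),s['grip_width'],'q6',s['q'][5].round(2))
if len(sys.argv)>3: print('to go (tool)',(Rm.T@(np.array(sys.argv[1:4],float)-s['position'])).round(4))
E
python3 g.py 0.6325 -0.017 0.18
```

```text
1.45 [ 0.3997 -0.3196  0.2228] tilt [ 3.e-04 -2.e-04 -1.e+00] xang 0.8895 [ 0.48 -0.64 -0.15] 0.087949142800689 q6 -0.02
to go (tool) [ 0.3816 -0.0097  0.0428]
```

servo_tool:
  motion: "0 0 0 0.0545 -0.0014 0.005 1;0 0 0 0.0545 -0.0014 0.005 1;0 0 0 0.0545 -0.0014 0.005 1;0 0 0 0.0545 -0.0014 0.005 1;0 0 0 0.0545 -0.0014 0.005 1;0 0 0 0.0545 -0.0014 0.005 1;0 0 0 0.0545 -0.0014 0.01 1;0 0 0 0 0 0 1;0 0 0 0 0 0 1;0 0 0 0 0 0 1"

```text
time: 2.7
position: [0.6306, -0.0198, 0.1829]
tcp_rot: [2.837, 1.35, -0.001]
wrist_force: [-1.0, -0.2, -0.7]
grip_width: 0.0882
```

```bash
python3 g.py 0.6325 -0.017 0.076
```

```text
2.7 [ 0.6306 -0.0198  0.1829] tilt [-3.e-04 -2.e-04 -1.e+00] xang 0.8883 [-0.97 -0.19 -0.74] 0.08815345533029828 q6 0.63
to go (tool) [ 0.0034 -0.0003  0.1069]
```

servo_tool:
  motion: "0 0 0 0.003 0 0.027 1;0 0 0 0 0 0.027 1;0 0 0 0 0 0.027 1;0 0 0 0 0 0.026 1;0 0 0 0 0 0 1;0 0 0 0 0 0 -0.6;0 0 0 0 0 0 -0.6;0 0 0 0 0 0 -0.6;0 0 0 0 0 0 -0.6;0 0 0 0 0 0 -0.6"
  newtons: 40

```text
time: 3.95
position: [0.6333, -0.0162, 0.0759]
tcp_rot: [2.836, 1.352, 0.0]
wrist_force: [0.6, 0.3, -0.2]
grip_width: 0.0416
```

```bash
python3 g.py 0.6325 -0.017 0.076
cat > arc.py <<'E'
import sys
from h import *
# tool-frame per-call chords round plate centre; args: start angle, step, n calls
from scipy.spatial.transform import Rotation as R
a,st,n=float(sys.argv[1]),float(sys.argv[2]),int(sys.argv[3]); r=0.070
Rm=R.from_rotvec(readout.read_state()['tcp_rot']).as_matrix()
for k in range(n):
    p=[np.array([r*np.cos(t),r*np.sin(t),0]) for t in (a,a+st/2,a+st)]
    d=[(Rm.T@(p[i+1]-p[i])/5*1e3).round(2)[:2] for i in(0,1)]
    print(round(a+st,3),'5x',d[0],'5x',d[1]); a+=st
E
python3 -c "
import numpy as np
from h import *
p=readout.read_state()['position'][:2]-[.566,-.0375]; print(np.hypot(*p),np.arctan2(p[1],p[0]))"
```

```text
3.95 [ 0.6333 -0.0162  0.0759] tilt [ 2.e-04 -0.e+00 -1.e+00] xang 0.8898 [ 0.57  0.35 -0.25] 0.04163353510877879 q6 0.64
to go (tool) [-0.0011 -0.0001 -0.0001]
0.07054301745475006 0.30607640524363156
```

```bash
python3 arc.py 0.306 0.56 1; python3 arc.py 0.866 0.22 24
```

```text
0.866 5x [ 1.68 -3.53] 5x [ 0.64 -3.85]
1.086 5x [-0.05 -1.54] 5x [-0.22 -1.52]
1.306 5x [-0.38 -1.49] 5x [-0.54 -1.44]
1.526 5x [-0.7  -1.37] 5x [-0.85 -1.29]
1.746 5x [-0.98 -1.19] 5x [-1.11 -1.07]
1.966 5x [-1.22 -0.94] 5x [-1.31 -0.8 ]
2.186 5x [-1.39 -0.66] 5x [-1.46 -0.5 ]
2.406 5x [-1.5  -0.34] 5x [-1.53 -0.17]
2.626 5x [-1.54  0.  ] 5x [-1.53  0.17]
2.846 5x [-1.5   0.34] 5x [-1.46  0.5 ]
3.066 5x [-1.39  0.66] 5x [-1.31  0.81]
3.286 5x [-1.22  0.94] 5x [-1.1   1.07]
3.506 5x [-0.98  1.19] 5x [-0.84  1.29]
3.726 5x [-0.7   1.37] 5x [-0.54  1.44]
3.946 5x [-0.38  1.49] 5x [-0.22  1.52]
4.166 5x [-0.05  1.54] 5x [0.12 1.53]
4.386 5x [0.29 1.51] 5x [0.45 1.47]
4.606 5x [0.61 1.41] 5x [0.76 1.34]
4.826 5x [0.91 1.24] 5x [1.04 1.14]
5.046 5x [1.16 1.02] 5x [1.26 0.88]
5.266 5x [1.35 0.74] 5x [1.42 0.59]
5.486 5x [1.48 0.43] 5x [1.52 0.26]
5.706 5x [1.54 0.09] 5x [ 1.54 -0.08]
5.926 5x [ 1.52 -0.24] 5x [ 1.48 -0.41]
6.146 5x [ 1.43 -0.57] 5x [ 1.36 -0.72]
```

servo_tool:
  motion: "0 0 0 0 0 0 -0.9;0 0 0 0 0 0 -0.9;0 0 0 0 0 0 -0.9;0 0 0 0 0 0 -0.9;0 0 0 0.0028 -0.0059 0 -0.9;0 0 0 0.0028 -0.0059 0 -0.9;0 0 0 0.0028 -0.0059 0 -0.9;0 0 0 0.0011 -0.0064 0 -0.9;0 0 0 0.0011 -0.0064 0 -0.9;0 0 0 0.001 -0.0064 0 -0.9"

```text
time: 5.2
position: [0.6111, 0.0162, 0.0757]
tcp_rot: [-2.836, -1.352, 0.002]
wrist_force: [1.2, -1.4, 1.8]
grip_width: 0.0211
```

servo_tool:
  motion: "0 0 0 -0.00005 -0.00154 0 -0.9;0 0 0 -0.00005 -0.00154 0 -0.9;0 0 0 -0.00005 -0.00154 0 -0.9;0 0 0 -0.00005 -0.00154 0 -0.9;0 0 0 -0.00005 -0.00154 0 -0.9;0 0 0 -0.00022 -0.00152 0 -0.9;0 0 0 -0.00022 -0.00152 0 -0.9;0 0 0 -0.00022 -0.00152 0 -0.9;0 0 0 -0.00022 -0.00152 0 -0.9;0 0 0 -0.00022 -0.00152 0 -0.9"

```text
time: 6.45
position: [0.5988, 0.0243, 0.0757]
tcp_rot: [2.836, 1.352, -0.001]
wrist_force: [-1.5, -4.9, 3.6]
grip_width: 0.0212
```

```bash
python3 g.py; python3 -c "
import numpy as np
from h import *
p=readout.read_state()['position'][:2]-[.566,-.0375]; print(np.hypot(*p),np.arctan2(p[1],p[0]))"
```

```text
6.45 [0.5988 0.0243 0.0757] tilt [-5.e-04 -4.e-04 -1.e+00] xang 0.8898 [-1.54 -4.93  3.58] 0.021188118951551003 q6 0.7
0.06992703845112377 1.0830335116574354
```

servo_tool:
  motion: "0 0 0 -0.0006 -0.0015 0 -0.9;0 0 0 -0.0005 -0.0015 0 -0.9;0 0 0 -0.0004 -0.0015 0 -0.9;0 0 0 -0.0004 -0.0015 0 -0.9;0 0 0 -0.0004 -0.0015 0 -0.9;0 0 0 -0.00054 -0.00144 0 -0.9;0 0 0 -0.00054 -0.00144 0 -0.9;0 0 0 -0.00054 -0.00144 0 -0.9;0 0 0 -0.00054 -0.00144 0 -0.9;0 0 0 -0.00054 -0.00144 0 -0.9"

```text
time: 7.7
position: [0.5845, 0.0296, 0.0757]
tcp_rot: [2.835, 1.352, -0.0]
wrist_force: [-0.2, -6.4, 3.1]
grip_width: 0.0212
```

servo_tool:
  motion: "0 0 0 -0.0007 -0.00137 0 -0.9;0 0 0 -0.0007 -0.00137 0 -0.9;0 0 0 -0.0007 -0.00137 0 -0.9;0 0 0 -0.0007 -0.00137 0 -0.9;0 0 0 -0.0007 -0.00137 0 -0.9;0 0 0 -0.00085 -0.00129 0 -0.9;0 0 0 -0.00085 -0.00129 0 -0.9;0 0 0 -0.00085 -0.00129 0 -0.9;0 0 0 -0.00085 -0.00129 0 -0.9;0 0 0 -0.00085 -0.00129 0 -0.9"

```text
time: 8.95
position: [0.5697, 0.0318, 0.0757]
tcp_rot: [2.835, 1.352, 0.001]
wrist_force: [0.6, -7.4, 1.8]
grip_width: 0.0214
```

servo_tool:
  motion: "0 0 0 -0.00098 -0.00119 0 -0.9;0 0 0 -0.00098 -0.00119 0 -0.9;0 0 0 -0.00098 -0.00119 0 -0.9;0 0 0 -0.00098 -0.00119 0 -0.9;0 0 0 -0.00098 -0.00119 0 -0.9;0 0 0 -0.00111 -0.00107 0 -0.9;0 0 0 -0.00111 -0.00107 0 -0.9;0 0 0 -0.00111 -0.00107 0 -0.9;0 0 0 -0.00111 -0.00107 0 -0.9;0 0 0 -0.00111 -0.00107 0 -0.9"

```text
time: 10.2
position: [0.5548, 0.0308, 0.0757]
tcp_rot: [2.835, 1.352, 0.002]
wrist_force: [2.5, -8.8, -1.0]
grip_width: 0.0215
```

servo_tool:
  motion: "0 0 0 -0.0018 -0.0004 0 -0.9;0 0 0 -0.00122 -0.00094 0 -0.9;0 0 0 -0.00122 -0.00094 0 -0.9;0 0 0 -0.00122 -0.00094 0 -0.9;0 0 0 -0.00122 -0.00094 0 -0.9;0 0 0 -0.00131 -0.0008 0 -0.9;0 0 0 -0.00131 -0.0008 0 -0.9;0 0 0 -0.00131 -0.0008 0 -0.9;0 0 0 -0.00131 -0.0008 0 -0.9;0 0 0 -0.00131 -0.0008 0 -0.9"

```text
time: 11.45
position: [0.5393, 0.026, 0.0757]
tcp_rot: [2.836, 1.352, 0.0]
wrist_force: [2.4, -2.8, -0.4]
grip_width: 0.0214
```

servo_tool:
  motion: "0 0 0 -0.00139 -0.00066 0 -0.9;0 0 0 -0.00139 -0.00066 0 -0.9;0 0 0 -0.00139 -0.00066 0 -0.9;0 0 0 -0.00139 -0.00066 0 -0.9;0 0 0 -0.00139 -0.00066 0 -0.9;0 0 0 -0.00146 -0.0005 0 -0.9;0 0 0 -0.00146 -0.0005 0 -0.9;0 0 0 -0.00146 -0.0005 0 -0.9;0 0 0 -0.00146 -0.0005 0 -0.9;0 0 0 -0.00146 -0.0005 0 -0.9"

```text
time: 12.7
position: [0.5261, 0.0185, 0.0757]
tcp_rot: [2.835, 1.352, 0.001]
wrist_force: [4.2, -4.6, -2.5]
grip_width: 0.0215
```

servo_tool:
  motion: "0 0 0 -0.0015 -0.00034 0 -0.9;0 0 0 -0.0015 -0.00034 0 -0.9;0 0 0 -0.0015 -0.00034 0 -0.9;0 0 0 -0.0015 -0.00034 0 -0.9;0 0 0 -0.0015 -0.00034 0 -0.9;0 0 0 -0.00153 -0.00017 0 -0.9;0 0 0 -0.00153 -0.00017 0 -0.9;0 0 0 -0.00153 -0.00017 0 -0.9;0 0 0 -0.00153 -0.00017 0 -0.9;0 0 0 -0.00153 -0.00017 0 -0.9"

```text
time: 13.95
position: [0.5149, 0.0085, 0.0757]
tcp_rot: [2.835, 1.352, 0.002]
wrist_force: [5.5, -3.7, -4.1]
grip_width: 0.0213
```

servo_tool:
  motion: "0 0 0 -0.00154 0.0007 0 -0.9;0 0 0 -0.00154 0 0 -0.9;0 0 0 -0.00154 0 0 -0.9;0 0 0 -0.00154 0 0 -0.9;0 0 0 -0.00154 0 0 -0.9;0 0 0 -0.00153 0.00017 0 -0.9;0 0 0 -0.00153 0.00017 0 -0.9;0 0 0 -0.00153 0.00017 0 -0.9;0 0 0 -0.00153 0.00017 0 -0.9;0 0 0 -0.00153 0.00017 0 -0.9"

```text
time: 15.2
position: [0.5058, -0.0044, 0.0757]
tcp_rot: [-2.836, -1.352, 0.0]
wrist_force: [1.8, 0.5, 0.4]
grip_width: 0.0212
```

servo_tool:
  motion: "0 0 0 -0.0015 0.00034 0 -0.9;0 0 0 -0.0015 0.00034 0 -0.9;0 0 0 -0.0015 0.00034 0 -0.9;0 0 0 -0.0015 0.00034 0 -0.9;0 0 0 -0.0015 0.00034 0 -0.9;0 0 0 -0.00146 0.0005 0 -0.9;0 0 0 -0.00146 0.0005 0 -0.9;0 0 0 -0.00146 0.0005 0 -0.9;0 0 0 -0.00146 0.0005 0 -0.9;0 0 0 -0.00146 0.0005 0 -0.9"

```text
time: 16.45
position: [0.5002, -0.0175, 0.0757]
tcp_rot: [-2.835, -1.351, -0.002]
wrist_force: [3.8, 9.1, -0.9]
grip_width: 0.0213
```

servo_tool:
  motion: "0 0 0 -0.00139 0.00066 0 -0.9;0 0 0 -0.00139 0.00066 0 -0.9;0 0 0 -0.00139 0.00066 0 -0.9;0 0 0 -0.00139 0.00066 0 -0.9;0 0 0 -0.00139 0.00066 0 -0.9;0 0 0 -0.00131 0.00081 0 -0.9;0 0 0 -0.00131 0.00081 0 -0.9;0 0 0 -0.00131 0.00081 0 -0.9;0 0 0 -0.00131 0.00081 0 -0.9;0 0 0 -0.00131 0.00081 0 -0.9"

```text
time: 17.7
position: [0.4971, -0.0338, 0.0757]
tcp_rot: [2.836, 1.352, 0.0]
wrist_force: [3.8, 1.1, -2.2]
grip_width: 0.0215
```

servo_tool:
  motion: "0 0 0 0.00073 -0.00042 0 -0.9;0 0 0 0.00073 -0.00042 0 -0.9;0 0 0 0.00073 -0.00042 0 -0.9;0 0 0 0.00073 -0.00042 0 -0.9;0 0 0 0.00073 -0.00042 0 -0.9;0 0 0 0.00073 -0.00042 0 -0.9;0 0 0 0.00073 -0.00042 0 -0.9;0 0 0 0.00073 -0.00042 0 -0.9;0 0 0 0.00073 -0.00042 0 -0.9;0 0 0 0.00073 -0.00042 0 -0.9"

```text
time: 18.95
position: [0.4982, -0.0254, 0.0757]
tcp_rot: [2.836, 1.352, -0.001]
wrist_force: [1.5, -3.6, 0.7]
grip_width: 0.0213
```

servo_tool:
  motion: "0 0 0 0.00039 -0.00016 0 -0.9;0 0 0 0.00039 -0.00016 0 -0.9;0 0 0 0.00039 -0.00016 0 -0.9;0 0 0 0.00039 -0.00016 0 -0.9;0 0 0 0.00039 -0.00016 0 -0.9;0 0 0 0.00039 -0.00016 0 -0.9;0 0 0 0.00039 -0.00016 0 -0.9;0 0 0 0.00039 -0.00016 0 -0.9;0 0 0 0.00039 -0.00016 0 -0.9;0 0 0 0.00039 -0.00016 0 -0.9"

```text
time: 20.2
position: [0.4991, -0.0216, 0.0757]
tcp_rot: [2.836, 1.352, -0.002]
wrist_force: [-0.4, -7.0, 2.2]
grip_width: 0.0216
```

servo_tool:
  motion: "0 0 0 0.0004 -0.00014 0 -0.9;0 0 0 0.0004 -0.00014 0 -0.9;0 0 0 0.0004 -0.00014 0 -0.9;0 0 0 0.0004 -0.00014 0 -0.9;0 0 0 0.0004 -0.00014 0 -0.9;0 0 0 0.0004 -0.00014 0 -0.9;0 0 0 0.0004 -0.00014 0 -0.9;0 0 0 0.0004 -0.00014 0 -0.9;0 0 0 0.0004 -0.00014 0 -0.9;0 0 0 0.0004 -0.00014 0 -0.9"

```text
time: 21.45
position: [0.5001, -0.0179, 0.0757]
tcp_rot: [2.835, 1.353, -0.003]
wrist_force: [-2.1, -6.2, 3.1]
grip_width: 0.0215
```

servo_tool:
  motion: "0 0 0 0.00041 -0.00011 0 -0.9;0 0 0 0.00041 -0.00011 0 -0.9;0 0 0 0.00041 -0.00011 0 -0.9;0 0 0 0.00041 -0.00011 0 -0.9;0 0 0 0.00041 -0.00011 0 -0.9;0 0 0 0.00041 -0.00011 0 -0.9;0 0 0 0.00041 -0.00011 0 -0.9;0 0 0 0.00041 -0.00011 0 -0.9;0 0 0 0.00041 -0.00011 0 -0.9;0 0 0 0.00041 -0.00011 0 -0.9"

```text
time: 22.7
position: [0.5015, -0.0138, 0.0756]
tcp_rot: [-2.835, -1.352, 0.004]
wrist_force: [-2.6, -7.9, 4.8]
grip_width: 0.0214
```

servo_tool:
  motion: "0 0 0 0.00041 -0.00008 0 -0.9;0 0 0 0.00041 -0.00008 0 -0.9;0 0 0 0.00041 -0.00008 0 -0.9;0 0 0 0.00041 -0.00008 0 -0.9;0 0 0 0.00041 -0.00008 0 -0.9;0 0 0 0.00041 -0.00008 0 -0.9;0 0 0 0.00041 -0.00008 0 -0.9;0 0 0 0.00041 -0.00008 0 -0.9;0 0 0 0.00041 -0.00008 0 -0.9;0 0 0 0.00041 -0.00008 0 -0.9"

```text
time: 23.95
position: [0.5032, -0.0096, 0.0756]
tcp_rot: [-2.835, -1.351, 0.004]
wrist_force: [-3.7, -2.6, 5.6]
grip_width: 0.0212
```

servo_tool:
  motion: "0 0 0 0.00042 -0.00005 0 -0.9;0 0 0 0.00042 -0.00005 0 -0.9;0 0 0 0.00042 -0.00005 0 -0.9;0 0 0 0.00042 -0.00005 0 -0.9;0 0 0 0.00042 -0.00005 0 -0.9;0 0 0 0.00042 -0.00005 0 -0.9;0 0 0 0.00042 -0.00005 0 -0.9;0 0 0 0.00042 -0.00005 0 -0.9;0 0 0 0.00042 -0.00005 0 -0.9;0 0 0 0.00042 -0.00005 0 -0.9"

```text
time: 25.2
position: [0.5054, -0.0054, 0.0756]
tcp_rot: [-2.834, -1.35, 0.004]
wrist_force: [-3.7, 0.7, 6.3]
grip_width: 0.0217
```

```bash
cat > fit.py <<'E'
import numpy as np
from scipy.optimize import least_squares
P=np.array([[.6111,.0162],[.5988,.0243],[.5845,.0296],[.5697,.0318],[.5548,.0308],[.5393,.026],[.5261,.0185],[.5149,.0085],[.5058,-.0044],[.5002,-.0175],[.4971,-.0338],[.4982,-.0254],[.4991,-.0216],[.5001,-.0179],[.5015,-.0138]])
f=lambda c:np.hypot(P[:,0]-c[0],P[:,1]-c[1])-.07
r=least_squares(f,[.566,-.0385]); print(r.x,(f(r.x)*1e3).round(2))
E
python3 fit.py
```

```text
[ 0.56707554 -0.03818211] [-0.03  0.07 -0.01  0.03  0.07 -0.07 -0.06  0.01 -0.03  0.    0.11  0.05
 -0.03 -0.02 -0.04]
```

servo_tool:
  motion: "0 0 0 -0.00167 0.00022 0 -0.9;0 0 0 -0.00167 0.00022 0 -0.9;0 0 0 -0.00167 0.00022 0 -0.9;0 0 0 -0.00167 0.00022 0 -0.9;0 0 0 -0.00164 0.00042 0 -0.9;0 0 0 -0.00164 0.00042 0 -0.9;0 0 0 -0.00164 0.00042 0 -0.9;0 0 0 -0.00164 0.00042 0 -0.9;0 0 0 0 0 0 -0.9;0 0 0 0 0 0 -0.9"

```text
time: 26.45
position: [0.5004, -0.0169, 0.0756]
tcp_rot: [-2.835, -1.35, -0.001]
wrist_force: [0.8, 5.3, 2.4]
grip_width: 0.0211
```

```bash
cat > a.py <<'E'
from h import *
s=readout.read_state(); p=s['position'][:2]-[.5671,-.0382]; a=np.arctan2(p[1],p[0]); F=s['wrist_force']
print('ang',a,'r',np.hypot(*p),'Ft',F[1]*np.cos(a)-F[0]*np.sin(a),'Fr',F[0]*np.cos(a)+F[1]*np.sin(a))
E
python3 a.py; python3 g.py
```

```text
ang 2.8325157845059383 r 0.06997968324460771 Ft -5.293847612373782 Fr 0.8222505382981202
26.45 [ 0.5004 -0.0169  0.0756] tilt [-2.0e-04  1.5e-03 -1.0e+00] xang 0.8891 [0.83 5.29 2.37] 0.021098455625709524 q6 0.62
```

servo_tool:
  motion: "0 0 0 -0.001 0.0003 0 -0.9;0 0 0 0 0 0 -0.9;0 0 0 0 0 0 -0.9;0 0 0 0 0 0 0.05;0 0 0 0 0 0 0.05;0 0 0 0 0 0 0.05;0 0 0 0 0 0 0.05;0 0 0 0 0 -0.02 0.05;0 0 0 0 0 -0.04 0.05;0 0 0 0 0 -0.05 0.05"

```text
time: 27.7
position: [0.4993, -0.019, 0.1861]
tcp_rot: [-2.835, -1.351, 0.003]
wrist_force: [0.7, 0.3, -0.3]
grip_width: 0.0458
```

```bash
python3 g.py 0.5045 -0.2865 0.16
python3 - <<'E'
from h import *
p,d,K,T=grab('top'); cv2.imwrite('pics/t2.png',p[:,:,::-1]); blobs(p,d,K,T); p,d,K,T=grab('side'); blobs(p,d,K,T)
E
```

```text
27.7 [ 0.4993 -0.019   0.1861] tilt [-2.4e-03  2.0e-04 -1.0e+00] xang 0.8895 [ 0.69  0.29 -0.34] 0.04578663583992137 q6 0.62
to go (tool) [-0.2045  0.1725  0.026 ]
red px [429.2 200.3] box [426 197   8   8] A 47 med [ 0.5045 -0.2845  0.0505] ztop 0.0535
yellow px [302.4 149.4] box [296 142  14  16] A 96 med [0.6472 0.0633 0.0655] ztop 0.0686
green px [534.  69.] box [518  69  34   2] A 35 med [ 0.8753 -0.5991  0.0701] ztop 0.0733
green px [548.2 100.5] box [519  75  61  47] A 2325 med [ 0.806  -0.6724  0.0057] ztop 0.0103
green px [439.7 173. ] box [437 170   7   8] A 38 med [ 0.5803 -0.318   0.0516] ztop 0.053
green px [450.4 201.4] box [448 198   6   8] A 37 med [ 0.5013 -0.3431  0.0508] ztop 0.0533
blue px [178.   64.1] box [171  57  15  15] A 178 med [0.844  0.3743 0.17  ] ztop 0.1724
blue px [ 39.5 359.3] box [  0 320  83  80] A 6306 med [0.1454 0.637  0.2005] ztop 0.203
red px [357.2 304.9] box [353 300   9  11] A 79 med [ 0.5042 -0.2876  0.0491] ztop 0.0519
green px [396.9 312. ] box [392 306  10  13] A 90 med [ 0.5797 -0.3226  0.0485] ztop 0.0515
green px [364.8 331.8] box [360 325  10  14] A 106 med [ 0.5    -0.3484  0.0483] ztop 0.0517
green px [577.8 388.2] box [534 377  94  23] A 199 med [ 0.8097 -0.5528  0.0687] ztop 0.0713
green px [586.4 397. ] box [572 393  26   7] A 105 med [ 0.8615 -0.5563  0.0053] ztop 0.0077
blue px [166.7  79.6] box [130  63  69  34] A 1576 med [0.1264 0.6335 0.2003] ztop 0.2022
blue px [392.7  97. ] box [388  93  11   9] A 83 med [0.8423 0.3664 0.1699] ztop 0.1728
blue px [322.7 208.5] box [320 201   6  15] A 70 med [ 0.4995 -0.0238  0.0939] ztop 0.1142
```

servo_tool:
  motion: "0 0 0 -0.034 0.0288 0.004 0.15;0 0 0 -0.034 0.0288 0.004 0.15;0 0 0 -0.034 0.0288 0.004 0.15;0 0 0 -0.034 0.0288 0.004 0.15;0 0 0 -0.034 0.0288 0.005 0.15;0 0 0 -0.0345 0.0285 0.005 0.15;0 0 0 0 0 0.03 0.15;0 0 0 0 0 0.03 0.15;0 0 0 0 0 0 0.15;0 0 0 0 0 0 0.15"

```text
time: 29.05
position: [0.5056, -0.2865, 0.1]
tcp_rot: [2.836, 1.352, 0.0]
wrist_force: [0.3, 0.4, 0.7]
grip_width: 0.0506
```

```bash
python3 g.py 0.5045 -0.2865 0.006
```

```text
29.05 [ 0.5056 -0.2865  0.1   ] tilt [ 1.e-04 -0.e+00 -1.e+00] xang 0.8898 [0.3  0.45 0.75] 0.050611322146817087 q6 0.14
to go (tool) [-0.0007 -0.0009  0.094 ]
```

servo_tool:
  motion: "0 0 0 -0.0007 -0.0009 0.024 0.15;0 0 0 0 0 0.024 0.15;0 0 0 0 0 0.024 0.15;0 0 0 0 0 0.014 0.15;0 0 0 0 0 0.008 0.15;0 0 0 0 0 0 -0.7;0 0 0 0 0 0 -0.7;0 0 0 0 0 0 -0.7;0 0 0 0 0 0 -0.7;0 0 0 0 0 0 -0.7"
  newtons: 20

```text
time: 30.3
position: [0.5047, -0.2867, 0.0063]
tcp_rot: [2.835, 1.352, 0.001]
wrist_force: [-1.5, 0.1, 6.0]
grip_width: 0.0255
```

```bash
python3 g.py 0.6288 0.0380 0.14
```

```text
30.3 [ 0.5047 -0.2867  0.0063] tilt [ 9.e-04 -5.e-04 -1.e+00] xang 0.8897 [-1.51  0.12  6.01] 0.025467309688094852 q6 0.14
to go (tool) [ 0.3304 -0.1079 -0.1337]
```

servo_tool:
  motion: "0 0 0 0 0 -0.02 -0.7;0 0 0 0 0 -0.04 -0.7;0 0 0 0 0 -0.04 -0.7;0 0 0 0 0 -0.034 -0.7;0 0 0 0.025 -0.008 0 -0.7;0 0 0 0.041 -0.0135 0 -0.7;0 0 0 0.041 -0.0135 0 -0.7;0 0 0 0.041 -0.0135 0 -0.7;0 0 0 0.041 -0.0135 0 -0.7;0 0 0 0.041 -0.0135 0 -0.7"

```text
time: 31.55
position: [0.5907, -0.0589, 0.1407]
tcp_rot: [2.836, 1.352, 0.001]
wrist_force: [-0.4, -0.3, -1.0]
grip_width: 0.0257
```

servo_tool:
  motion: "0 0 0 0.041 -0.0135 0 -0.7;0 0 0 0.041 -0.0135 0 -0.7;0 0 0 0.0184 -0.0054 0 -0.7;0 0 0 0 0 0 -0.7;0 0 0 0 0 0 -0.7;0 0 0 0 0 0 -0.7;0 0 0 0 0 0 -0.7;0 0 0 0 0 0 -0.7;0 0 0 0 0 0 -0.7;0 0 0 0 0 0 -0.7"

```text
time: 32.8
position: [0.6285, 0.0381, 0.1397]
tcp_rot: [-2.836, -1.352, 0.0]
wrist_force: [-0.2, 0.3, -1.2]
grip_width: 0.0258
```

```bash
python3 g.py 0.6288 0.0380 0.0705
python3 - <<'E'
from h import *
for n,b in(('side',(330,150,420,240)),('top',(260,100,380,220))):
    p,d,K,T=grab(n); x0,y0,x1,y1=b; cv2.imwrite(f'pics/{n}3.png',cv2.resize(p[y0:y1,x0:x1],(540,540) if n=='side' else (480,480),interpolation=cv2.INTER_CUBIC)[:,:,::-1]); blobs(p[:, :],d,K,T)
E
```

```text
32.8 [0.6285 0.0381 0.1397] tilt [-0.  0. -1.] xang 0.8897 [-0.22  0.27 -1.24] 0.02576455517833504 q6 0.72
to go (tool) [0.0001 0.0003 0.0692]
red px [364.9 160.1] box [362 157   7   8] A 47 med [0.6264 0.0341 0.1818] ztop 0.1842
green px [396.9 312. ] box [392 306  10  13] A 89 med [ 0.5801 -0.3227  0.0488] ztop 0.0521
green px [364.8 331.8] box [360 325  10  14] A 100 med [ 0.5002 -0.3481  0.0485] ztop 0.0514
green px [578.7 388.1] box [534 377  94  23] A 193 med [ 0.8139 -0.5528  0.0687] ztop 0.0712
green px [586.6 397.1] box [572 393  26   7] A 101 med [ 0.862  -0.5563  0.005 ] ztop 0.0072
blue px [167.1  79.4] box [131  63  68  33] A 1551 med [0.1275 0.6337 0.2004] ztop 0.2023
blue px [392.8  96.8] box [388  93  11   9] A 77 med [0.8422 0.365  0.1701] ztop 0.1731
blue px [322.3 206. ] box [319 198   8  18] A 122 med [ 0.4992 -0.0227  0.1007] ztop 0.1146
green px [538.1  69.1] box [518  69  43   3] A 45 med [ 0.8749 -0.6108  0.0706] ztop 0.0739
green px [548.4 100.7] box [519  75  66  48] A 2355 med [ 0.8059 -0.6727  0.0057] ztop 0.0109
green px [439.5 173.2] box [437 170   7   9] A 42 med [ 0.58   -0.3175  0.0503] ztop 0.0532
green px [450.4 201.6] box [448 198   6   9] A 38 med [ 0.5    -0.3433  0.0508] ztop 0.054
blue px [178.   64.1] box [171  57  15  15] A 180 med [0.8441 0.3738 0.1699] ztop 0.1726
blue px [ 39.6 359.3] box [  0 320  83  80] A 6338 med [0.1453 0.6367 0.2005] ztop 0.203
```

View pics/side3.png

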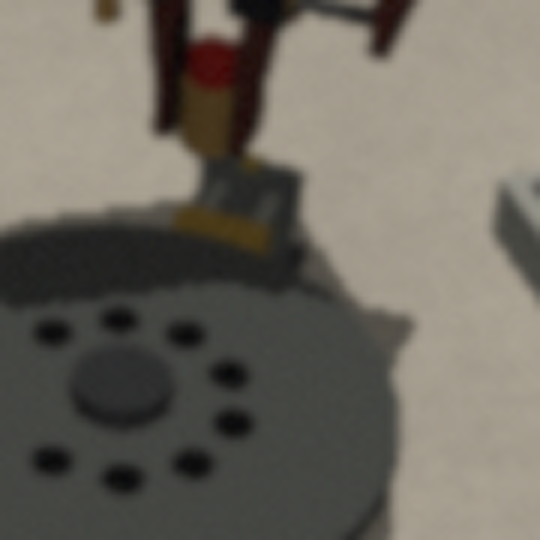

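The side crop shows the marker upright between the fingers over the pad front, cap at about (365,160). It is within about 3 mm of the mark place, so I'm lowering it.

servo_tool:
  motion: "0 0 0 0.0005 0.0003 0.02 -0.7;0 0 0 0 0 0.02 -0.7;0 0 0 0 0 0.015 -0.7;0 0 0 0 0 0.007 -0.7;0 0 0 0 0 0.003 -0.7;0 0 0 0 0 0.001 -0.7;0 0 0 0 0 0.001 -0.7;0 0 0 0 0 0.001 -0.7;0 0 0 0 0 0.0005 -0.7;0 0 0 0 0 0 -0.7"

```text
time: 34.15
position: [0.6291, 0.0383, 0.0713]
tcp_rot: [2.836, 1.352, 0.0]
wrist_force: [0.3, -0.6, -0.7]
grip_width: 0.0255
```

```bash
python3 g.py 0.6288 0.038 0.0703
```

```text
34.15 [0.6291 0.0383 0.0713] tilt [ 1.e-04  0.e+00 -1.e+00] xang 0.8896 [ 0.29 -0.56 -0.66] 0.025493436648018945 q6 0.72
to go (tool) [-0.0004  0.      0.001 ]
```

Not touching yet. I'll lower in small steps until the force rises.

servo_tool:
  motion: "0 0 0 0 0 0.0003 -0.7;0 0 0 0 0 0.0003 -0.7;0 0 0 0 0 0.0002 -0.7;0 0 0 0 0 0.0002 -0.7;0 0 0 0 0 0 -0.7;0 0 0 0 0 0 -0.7;0 0 0 0 0 0 -0.7;0 0 0 0 0 0 -0.7;0 0 0 0 0 0 -0.7;0 0 0 0 0 0 -0.7"

```text
time: 35.4
position: [0.6291, 0.0383, 0.0703]
tcp_rot: [2.836, 1.352, 0.0]
wrist_force: [-1.7, -0.1, 5.7]
grip_width: 0.0256
```

servo_tool:
  motion: "0 0 0 0 0 -0.0003 -0.7;0 0 0 0 0 0 -0.2;0 0 0 0 0 0 -0.1;0 0 0 0 0 0 0.1;0 0 0 0 0 0 0.1;0 0 0 0 0 0 0.1;0 0 0 0 0 -0.01 0.1;0 0 0 0 0 -0.03 0.1;0 0 0 0 0 -0.05 0.1;0 0 0 0 0 -0.05 0.1"

```text
time: 36.65
position: [0.6288, 0.0383, 0.2124]
tcp_rot: [2.836, 1.352, -0.0]
wrist_force: [0.7, -0.2, 0.2]
grip_width: 0.0483
```

servo_tool:
  motion: "0 0 0 -0.03 0.05 -0.02 0.1;0 0 0 -0.03 0.05 0 0.1;0 0 0 -0.03 0.05 0 0.1;0 0 0 -0.03 0.05 0 0.1;0 0 0 -0.03 0.03 0 0.1;0 0 0 -0.03 0.03 0 0.1;0 0 0 0 0 0 0.1;0 0 0 0 0 0 0.1;0 0 0 0 0 0 0.1;0 0 0 0 0 0 0.1"

```text
time: 37.9
position: [0.7178, -0.2639, 0.2308]
tcp_rot: [2.835, 1.354, 0.0]
wrist_force: [0.5, 0.1, 0.6]
grip_width: 0.0479
```

```bash
python3 g.py
python3 - <<'E'
from h import *
o=[]
for n,b in(('side',(310,140,420,250)),('top',(270,100,380,210))):
    p,d,K,T=grab(n); x0,y0,x1,y1=b; o.append(cv2.resize(p[y0:y1,x0:x1],(400,400),interpolation=cv2.INTER_CUBIC)[:,:,::-1]); print(n)
    blobs(p,d,K,T,20)
    h=cv2.cvtColor(p,cv2.COLOR_RGB2HSV); m=cv2.inRange(h,(0,100,40),(8,255,255))|cv2.inRange(h,(172,100,40),(180,255,255)); m[:y0]=0;m[y1:]=0;m[:,:x0]=0;m[:,x1:]=0
    M=cv2.moments(m,True); q=ray(M['m10']/M['m00'],M['m01']/M['m00'],.114 if n=='top' else .108,K,T); print('cap ray',q.round(4))
cv2.imwrite('pics/end.png',np.hstack(o))
E
```

```text
37.9 [ 0.7178 -0.2639  0.2308] tilt [ 2.e-04  0.e+00 -1.e+00] xang 0.8911 [0.49 0.08 0.62] 0.04794679605815778 q6 0.31
side
red px [364.1 180.5] box [361 177   8   8] A 50 med [0.6294 0.0356 0.1133] ztop 0.1156
green px [396.9 312.2] box [392 306  10  13] A 98 med [ 0.5797 -0.3229  0.0478] ztop 0.0507
green px [364.9 332.2] box [360 325  10  15] A 111 med [ 0.4999 -0.3485  0.0482] ztop 0.0512
green px [577.6 388.4] box [534 377  94  23] A 209 med [ 0.81   -0.5528  0.0684] ztop 0.0709
green px [586.3 397. ] box [572 393  26   7] A 107 med [ 0.8611 -0.5562  0.0054] ztop 0.0081
blue px [183.4  77.9] box [165  63  34  29] A 735 med [0.182  0.6312 0.2004] ztop 0.2023
blue px [392.8  96.9] box [388  93  11   9] A 83 med [0.8421 0.3646 0.1699] ztop 0.1727
blue px [322.8 206.4] box [319 199   8  17] A 96 med [ 0.4996 -0.0234  0.1026] ztop 0.1142
cap ray [0.6313 0.0398 0.108 ]
top
red px [310.6 151.3] box [307 148   8   8] A 52 med [0.6295 0.0391 0.1136] ztop 0.1174
yellow px [302.3 149.5] box [296 142  14  16] A 96 med [0.6466 0.0633 0.0646] ztop 0.0683
green px [563.7 102.5] box [547  80  35  43] A 1038 med [ 0.7966 -0.7195  0.0058] ztop 0.0101
blue px [178.   64.1] box [171  57  15  15] A 180 med [0.8436 0.3745 0.1697] ztop 0.1726
blue px [332.6 199.9] box [329 197   8   7] A 36 med [ 0.5002 -0.0138  0.1134] ztop 0.116
blue px [ 39.7 359.3] box [  0 320  83  80] A 6360 med [0.1457 0.6364 0.2005] ztop 0.2031
cap ray [0.6287 0.0398 0.114 ]
```

View pics/end.png

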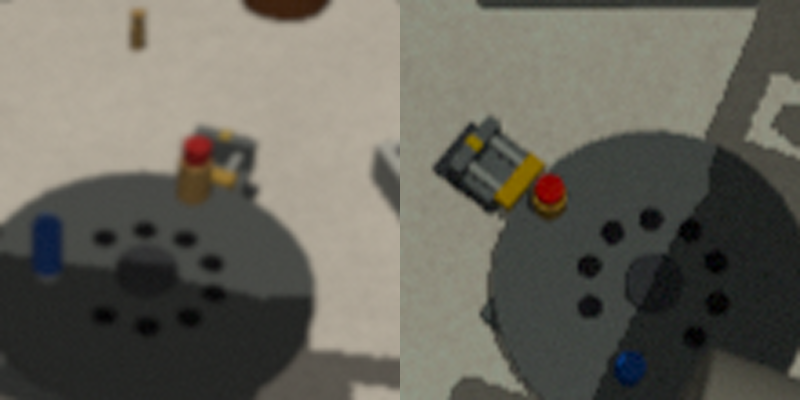

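The crops show the marker upright and clear of the arm. The cap is at top (310.6,151.3) and side (364,180.5), which gives (0.629, 0.039) against the target (0.629, 0.038). The knob is where I left it, so I'm handing in.

```bash
python3 -c "
from bench import workorder; print(workorder.close_job())"
```

```text
the job is handed in; nothing more can be done
None
```

I found the tight spot, stood the marker on the mark place, let go and handed the job in at about 38 s. No verdict was reported, and I could not measure the plate–pad contact force directly.

**Finding the tight spot:** I led the plate round by its knob and felt a baseline drag of about 1 N. It rose to about 9.8 N with the knob at 2.84 rad. A slow sweep back put the two flanks (3 to 4 N) at about 2.72 and 2.96 rad, so I left the plate at about 2.84 rad.

**Placing the marker:** I set it down with about 6 N and released it.

**Last checks:**
- **Marker:** it stands upright about 1 mm from the mark place by the top camera and about 3 mm by the side camera. Its cap top is at z ≈ 0.114.
- **Arm:** it is clear of everything, with wrist force near zero.

**What disagreed:**
- **Knob angle:** the last camera fix of the knob gave about 2.80 rad against 2.84 rad from the arm. I read that as camera and shadow error. Either angle is within the 0.1 rad tolerance of the tight spot.
- **Sweep forces:** the slow sweep back was uneven near the peak (6.9, 6.5 and 8.3 N), so I placed the spot by its flanks.

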